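# Fish a dropped washer out from under the drying rack

### The job

A steel washer has slid under the low slatted drying rack. Take the pull scraper by its handle, reach in from the front with its lip behind the washer and, bearing only lightly on the bench and the rack, draw the washer right out onto the open bench in front of the rack; do it with the scraper, not with the gripper's fingers. Then lay the scraper flat on the bench in front of the rack, clear of it and of the washer, and leave the drying cut-outs, the paint jar and the pine offcut as they are.

Things in the scene. Friction and masses are not known exactly. Their poses are not given: they have to be found in the camera images.
- rack: Low pine drying rack fixed to the bench: four slats (37 mm wide, 14 mm thick, 12 mm gaps) along its length (y, 360 mm) on two end battens (22 mm wide, full depth, centred at y = -165 and +165 mm). 184 mm deep (x). Slats' underside 42 mm, top 56 mm above the bench. Origin: bench level under its centre. The side to reach in from faces -x; the back is open too. Nothing but the washer lies beneath.
- rack_front (a point): Middle of the rack's front edge, at the slats' underside, 42 mm above the bench: 92 mm along -x from the rack's origin. Axes as the rack's.
- washer: Steel plate washer, 44 mm across, hole 18 mm, 3 mm thick, about 30 g, flat on the bench under the rack, its centre 65 to 128 mm in from the front edge and up to 90 mm to either side of the middle; to be glimpsed between the slats. Origin: centre of its underside.
- scraper: Pull scraper lying on the bench, 0.32 kg, balancing 35 mm ahead of its origin. Rubber-gripped red handle 120 mm long (x), 26 mm wide (y), 26 mm high; origin: centre of the handle's underside; z up; the steel blade points to +x. The blade's end is 56 mm wide with a straight lip of that width turned down 8 mm below the blade's underside; the lip's outer face is 245 mm ahead of the origin.
- blade_root (a point): On the handle's front end, 60 mm ahead of the scraper's origin and 19 mm above the underside: the springy blade (30 mm wide, 2 mm thick) starts here. In use it has been bent here, by 0.045 rad down to 0.10 rad up, different each time and not reported: feel for it. Pressed at the lip it springs about 0.3 mm per newton; beyond roughly 12 N it bends for good.
- scraper_tip (a point): Where the middle of the lip's lower edge would be if the blade were straight: fixed to the handle, 244 mm ahead of the scraper's origin, 10 mm above the plane of the handle's underside. Because of the bend the true edge is from 8 mm lower to 18 mm higher than this. Held loosely (under about 40 N), the handle can turn between the fingers.
- table: The plank work bench, its flat top at height 0.
- whale: Bystander: white painted whale cut-out, about 150 by 50 mm and 16 mm thick, drying flat on the rear half of the rack. Origin: underside.
- starfish: Bystander: blue painted starfish cut-out, 90 mm across, 14 mm thick, drying flat on the rear half of the rack. Origin: centre of its underside.
- paint_jar: Bystander: glass paint jar with a white cap, 60 mm across, 75 mm high, standing on the bench. Origin: centre of its underside.
- offcut: Bystander: pine offcut 140 x 60 x 38 mm lying on the bench. Origin: centre of its underside.

How it is judged:
By the outcome, as a careful person would: the job done as asked, in the order asked, and still so for the second after the job is handed in, with the robot touching nothing.
It also fails if it takes over 64 s, if anything falls off the work surface, if the arm or the gripper's body presses on something with over 40 N, if the wrist force passes 120 N, or if a joint passes its speed limit or range.

### The arm

A 6-joint arm with a two-finger parallel gripper is mounted at the origin on the work surface. World frame = base frame: x ahead of the robot, y to its left, z up, the work surface at z = 0. Lengths are in m, angles in degrees, forces in N, time in s.
With the tool pointing down it reaches from about 0.425 to 1.125 m from the base axis. Payload 14.9 kg.
Tool frame: the origin (TCP) lies on the centre line of the jaws, within the pads' length; the fingertips stand 19 mm ahead of it and the grasp point (between the pads) is the TCP; z points along the fingers, y is the line along which they close (so a half turn about z gives the same grasp; the last joint's range is limited). The gripper opens to 91 mm and grips with 3 to 60 N. Pads are 32 mm wide; open, the fingers measure 118 mm over their backs; the gripper's body (76 mm by 178 mm) begins 60 mm behind the grasp point.
Start: joints at [-76.679, 21.709, 99.362, -0, 58.929, -1.908], TCP at [0.184, -0.675, 0.233] pointing down, gripper open.
Joint ranges: [-158.91, 158.91], [-42.39, 125.64], [0.06, 152.35], [-60.88, 240.88], [17.5, 164.5], [-176.32, 176.32]. Speed limits (degrees/s): [108.29, 108.29, 136.94, 180, 180, 180].

### API

Orientations are given as a 3x3 rotation matrix whose columns are the frame's x, y, z axes.
In Python, from station import * gives the robot as it stands.
- The arm moves only by the tool carry_out, never from a script. Its argument "targets" is a list of rows, each a list of 7 numbers: the shift along the world's x, y, z in units of 40 cm (1.0 is 40 cm), then the turn, a rotation vector about the world's x, y, z in units of 90 degrees (1.0 is 90 degrees), then the closure, from -1 (fully open) to 1 (shut). In form: [[tx, ty, tz, ax, ay, az, hand], ...]. A call has 1 to 20 rows; each row is the pose to reach, as a shift and turn from the pose commanded when the call began; what a row does not reach only later rows make up. A row lasts 1/10 s, in which the tool goes at most 50 mm and 8.59 degrees, less where a joint would pass 70% of its speed; a pose out of reach is approached as far as the arm can. A call with a number of a shift or a turn outside -1 to 1 is refused whole. A call with a gripper value outside its range is refused whole. The fingers move at their own pace and stop on an object; the grip force is fixed at half the most. Time passes only in rows, so rows that repeat a pose let the fingers close. It gives the time, the measured TCP pose, the force, the opening and the grip force at its end, in the units of the state.
- get_state(): the state, without advancing time (a new reading comes with each control period).
- snapshot(name): name is "scene" or "top" or "wrist"; returns the picture (400x640x3 uint8, red, green, blue); there is no depth.
- get_calibration(name): a dict with "K" (3x3 intrinsics, pixels), "world_from_camera" (4x4, takes a point from camera to world coordinates); the wrist camera has in their place "hand_eye" (4x4, takes a point from camera to tool coordinates, whose origin is the TCP and whose axes are the flange's). Camera axes: x right, y up, looking along -z (the intrinsics and any distortion apply to the point x, -y, -z); pixel columns grow to the right and rows downward; lengths in m; the calibration is good to about 2 mm. A picture is of the moment at which its call begins: read the wrist's pose just before it. get_calibration takes no time and is no camera call.
- close_job(): hands the job in; it is judged then, once.
Trained networks look in the newest picture that a camera, given by its name, has taken for a name from the list of things; names that differ only in an ending like _2 or _b are one class to them, and where a whole thing is asked for, a point or a joint stands for the part that bears it (a point fixed in the world has none). Each returns a list of dicts, best first, with "conf" (0 to 1); they miss things now and then, are a little off and sometimes report something else, mostly with a low value. They report only what shows in the picture. A call takes as long as a camera call.
- spot_in(target, camera): "at" ([column, row] in pixels, amid what is visible of it).
- masks_of(target, camera): "region" (400x640 bool, what is visible of it) and "at" ([column, row] in pixels, amid what is visible of it).
- mark_of(target, camera): "at" ([column, row] in pixels: a listed point, or the origin of a listed thing).
The state is a dict: "t": time; "joints": joint angles; "joint_velocities": joint speeds; "tau": joint torques, N m; "position": TCP position; "ee_rot": TCP orientation; "force": force on the tool from outside, world axes, zero at the start; "wrist_torque": the same for the moment, N m; "gripper_width": finger opening in m; "grasp_force": force on a finger pad.
Only numpy, scipy, OpenCV 4.12 (cv2) and the standard library are available. Lean on these libraries where they do the work, as an engineer would, in place of code of your own. Each camera call takes 0.05 s, during which the arm holds its last target. There are 200 camera calls.

## Working session

There is one attempt and no reset: what is moved stays moved. The work goes in short steps, Python scripts to look and compute and a tool call to move; the robot and the scene stay as the last step left them, time stands still between calls to the robot, and variables do not carry over. Pictures are saved under pics/ and viewed, at most 10 in all, crops included, and the job is handed in when it is done.

Besides the shell and the picture viewer there is one more tool, called after "Request:" as name([rows], argument=value, ...), one row to a line, values as JSON. carry_out: Moves the arm, as the interface text tells. Shifts and turns lie within -1 to 1; 1 stands for 40 cm of shift or 90 degrees of turn. Its arguments: {"type":"object","properties":{"targets":{"type":"array"}},"required":["targets"]}

```bash
mkdir -p pics; ls; cat > h.py <<'E'
from station import *
import numpy as np, cv2
def cam(n,st=None):
    c=get_calibration(n); K=np.array(c["K"])
    if "world_from_camera" in c: T=np.array(c["world_from_camera"])
    else:
        st=st or get_state(); W=np.eye(4); W[:3,:3]=st["ee_rot"]; W[:3,3]=st["position"]; T=W@np.array(c["hand_eye"])
    return K,T,c
def ray(n,px,z,st=None):
    K,T,c=cam(n,st); d=np.linalg.inv(K)@[px[0],px[1],1]; d=T[:3,:3]@(d*[1,-1,-1]); o=T[:3,3]
    return o+d*(z-o[2])/d[2]
def proj(n,p,st=None):
    K,T,c=cam(n,st); q=np.linalg.inv(T)@[*p,1]; q=K@(q[:3]*[1,-1,-1]); return q[:2]/q[2]
def save(n,name,f=1):
    im=snapshot(n); cv2.imwrite(f"pics/{name}.png",cv2.cvtColor(im,cv2.COLOR_RGB2BGR)); return im
E
python3 - <<'E'
from h import *
s=get_state(); print(s)
for n in("scene","top","wrist"): print(n,get_calibration(n))
a=save("top","top0"); b=save("scene","scene0")
cv2.imwrite("pics/both.png",cv2.cvtColor(np.vstack([a,b]),cv2.COLOR_RGB2BGR)[:, :])
Z=dict(rack=0,rack_front=.042,washer=0,scraper=0,blade_root=.019,scraper_tip=.01,whale=.056,starfish=.056,paint_jar=0,offcut=0)
for k,z in Z.items():
  for n in("top","scene"):
    r=mark_of(k,n)
    for q in r[:2]: print(k,n,round(q["conf"],2),np.round(q["at"],1),np.round(ray(n,q["at"],z),3))
E
```

```text
pics
{'t': 0.0, 'joints': array([-7.66790405e+01,  2.17400644e+01,  9.93952526e+01,  1.52062679e-03,
        5.89282850e+01, -1.90765844e+00]), 'joint_velocities': array([-0.00197503,  0.0254817 ,  0.03628029, -0.06787335,  0.08480869,
        0.05004518]), 'tau': array([-2.27642253e-03, -7.63733196e+01, -4.34371448e+01,  6.49661548e-02,
        4.24968184e-02, -9.00410055e-05]), 'position': array([ 0.18378708, -0.67505506,  0.23227242]), 'ee_rot': array([[ 9.64889025e-01,  2.62657791e-01, -2.33644565e-04],
       [ 2.62657888e-01, -9.64888416e-01,  1.08543451e-03],
       [ 5.96568965e-05, -1.10869244e-03, -9.99999384e-01]]), 'force': array([-0.44477111,  0.16879809,  0.40530968]), 'wrist_torque': array([-0.07119309,  0.00208636, -0.01019187]), 'grasp_force': 0.0, 'gripper_width': 0.09108428190837292}
scene {'K': array([[368.43421137,   0.        , 318.45342845],
       [  0.        , 368.43421137, 199.82467131],
       [  0.        ,   0.        ,   1.        ]]), 'world_from_camera': array([[-0.58476753, -0.68665369,  0.43191856,  0.93512322],
       [ 0.81115347, -0.50071599,  0.
[... 1691 characters left out ...]
ot scene 0.64 [276.8 167.6] [ 0.525 -0.185  0.019]
scraper_tip top 0.79 [309.8 206.1] [ 0.562 -0.009  0.01 ]
scraper_tip scene 0.77 [319.7 215. ] [ 0.57  -0.014  0.01 ]
whale top 0.73 [182.  188.2] [0.611 0.331 0.056]
whale scene 0.59 [445.2 314.9] [0.629 0.334 0.056]
starfish top 0.77 [184.  245.4] [0.458 0.319 0.056]
starfish scene 0.6 [478.4 250.2] [0.459 0.332 0.056]
paint_jar top 0.62 [456.7 183.2] [ 0.619 -0.423  0.   ]
paint_jar scene 0.71 [186.9 153.9] [ 0.623 -0.424  0.   ]
offcut top 0.86 [458.7 244.4] [ 0.448 -0.413  0.   ]
offcut top 0.48 [234.6 206.3] [0.568 0.203 0.   ]
offcut scene 0.84 [232.7 114.4] [ 0.439 -0.424  0.   ]
offcut scene 0.51 [319.9 214.5] [ 0.564 -0.018  0.   ]
```

View pics/top0.png

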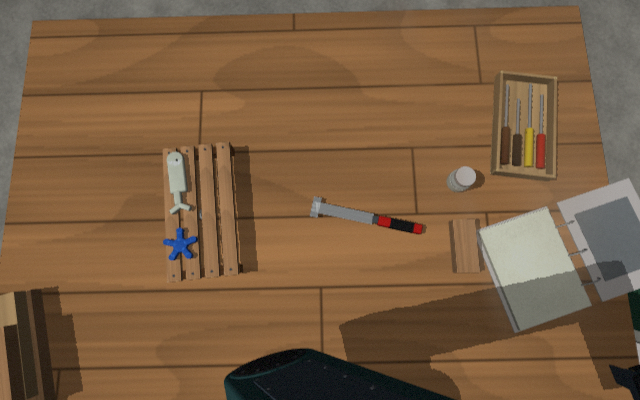

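View pics/scene0.png

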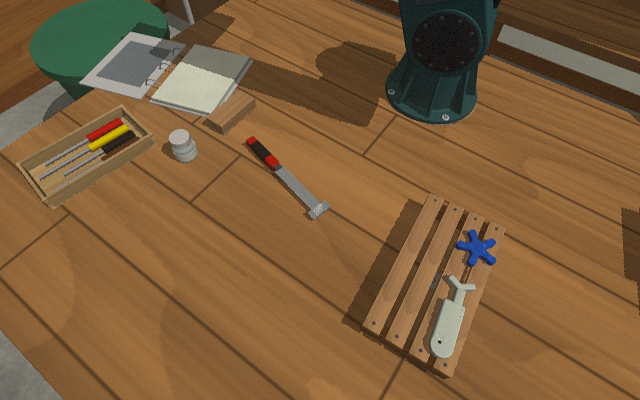

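The top view shows the rack around (205,210), with its front facing -y, and the scraper running from the handle end at (424,230) to the lip at (314,207). The scene view agrees, and it shows a grey washer glimpse near (434,282). Next I'll look at the rack from above.

Request:
carry_out([
  [0.94,0.99,0.2,0,0,0.83,-1],
  [0.94,0.99,0.2,0,0,0.83,-1],
  [0.94,0.99,0.2,0,0,0.83,-1],
  [0.94,0.99,0.2,0,0,0.83,-1],
  [0.94,0.99,0.2,0,0,0.83,-1],
  [0.94,0.99,0.2,0,0,0.83,-1],
  [0.94,0.99,0.2,0,0,0.83,-1],
  [0.94,0.99,0.2,0,0,0.83,-1],
  [0.94,0.99,0.2,0,0,0.83,-1],
  [0.94,0.99,0.2,0,0,0.83,-1],
  [0.94,0.99,0.2,0,0,0.83,-1],
  [0.94,0.99,0.2,0,0,0.83,-1],
])

```text
t: 2.3
position: [0.5631, -0.2761, 0.3141]
ee_rot: [[-0.003, 1.0, 0.002], [1.0, 0.003, -0.0], [-0.0, 0.002, -1.0]]
force: [0.1, -0.9, 0.5]
gripper_width: 0.0913
grasp_force: 0.0
```

Request:
carry_out([
  [0,1,0,0,0,0,-1],
  [0,1,0,0,0,0,-1],
  [0,1,0,0,0,0,-1],
  [0,1,0,0,0,0,-1],
  [0,1,0,0,0,0,-1],
  [0,1,0,0,0,0,-1],
  [0,1,0,0,0,0,-1],
  [0,1,0,0,0,0,-1],
])

```text
t: 3.1
position: [0.5595, 0.1221, 0.3131]
ee_rot: [[0.002, 1.0, 0.0], [1.0, -0.002, -0.0], [-0.0, 0.0, -1.0]]
force: [0.4, -0.4, -0.2]
gripper_width: 0.0911
grasp_force: 0.0
```

Request:
carry_out([
  [0,0.25,0,0,0,0,-1],
  [0,0.25,0,0,0,0,-1],
  [0,0.25,0,0,0,0,-1],
  [0,0.25,0,0,0,0,-1],
])

```text
t: 3.5
position: [0.5596, 0.2209, 0.3126]
ee_rot: [[-0.0, 1.0, -0.0], [1.0, 0.0, -0.0], [-0.0, -0.0, -1.0]]
force: [-0.6, 0.4, -1.0]
gripper_width: 0.0911
grasp_force: 0.0
```

```bash
python3 - <<'E'
from h import *
s=get_state(); print(s["t"],s["position"],s["ee_rot"][:,0])
save("wrist","w1")
for k,z in dict(rack=0,rack_front=.042,washer=0,starfish=.056,whale=.056).items():
    for q in mark_of(k,"wrist")[:2]: print(k,round(q["conf"],2),np.round(q["at"],1),np.round(ray("wrist",q["at"],z,s),3))
for q in masks_of("washer","wrist")[:2]:
    m=q["region"]; v,u=np.nonzero(m); print("wm",q["conf"],m.sum(),u.min(),u.max(),v.min(),v.max())
    print([np.round(ray("wrist",p,.003,s),3) for p in((u.min(),v.mean()),(u.max(),v.mean()),(u.mean(),v.min()),(u.mean(),v.max()))])
# rack yaw
for n in("wrist",):
  for q in masks_of("rack",n)[:1]:
    m=q["region"].astype(np.uint8); c=max(cv2.findContours(m,0,2)[0],key=cv2.contourArea)[:,0]
    P=np.array([ray(n,p,.056,s)[:2] for p in c]); r=cv2.minAreaRect((P*1000).astype(np.float32)); print(n,r,np.round(cv2.boxPoints(r)))
E
```

```text
3.5 [0.55961984 0.22087821 0.31264281] [-4.68312112e-04  9.99999820e-01 -3.75090990e-04]
rack 0.8 [315.2 109.6] [0.554 0.289 0.   ]
washer 0.54 [312.3 118.7] [0.55  0.277 0.   ]
starfish 0.67 [236.9  75.7] [0.464 0.327 0.056]
starfish 0.6 [314.2 111.5] [0.553 0.287 0.056]
whale 0.8 [375.8  65.1] [0.624 0.339 0.056]
whale 0.47 [315.  113.4] [0.554 0.285 0.056]
wm 0.7 201 297 328 109 120
[array([0.529, 0.282, 0.003]), array([0.571, 0.282, 0.003]), array([0.55 , 0.289, 0.003]), array([0.55 , 0.275, 0.003])]
wrist ((552.8284912109375, 282.90911865234375), (358.87799072265625, 182.70394897460938), 4.96359395980835) [[366. 358.]
 [382. 176.]
 [739. 207.]
 [724. 389.]]
```

View pics/w1.png

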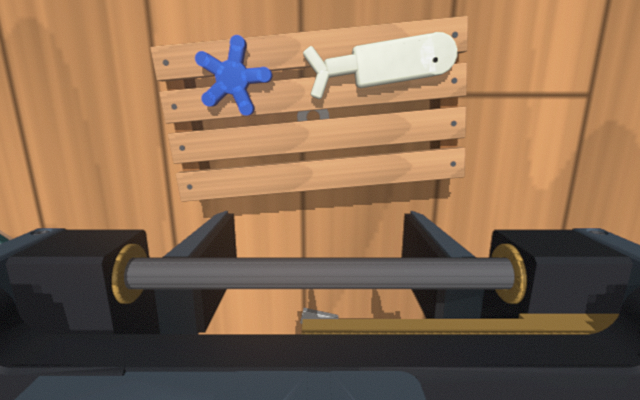

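The washer shows as two grey blobs either side of its hole at (297–328, 109–120), in the middle gap. That puts it at about (0.550, 0.282), 91 mm in from the front. The rack's inward yaw is 95°. Now I'll go to the scraper.

Request:
carry_out([
  [-0.11,-1,0,0,0,-0.155,-1],
  [-0.11,-1,-0.1,0,0,-0.155,-1],
  [-0.11,-1,-0.2,0,0,-0.155,-1],
  [-0.11,-1,-0.3,0,0,-0.155,-1],
  [-0.11,-1,-0.3,0,0,-0.155,-1],
  [-0.11,-1,-0.3,0,0,-0.155,-1],
  [-0.11,-1,-0.3,0,0,-0.155,-1],
  [-0.11,-1,-0.3,0,0,-0.155,-1],
  [-0.11,-1,-0.3,0,0,-0.155,-1],
  [-0.11,-1,-0.3,0,0,-0.155,-1],
])

```text
t: 4.9
position: [0.5147, -0.1819, 0.1916]
ee_rot: [[0.246, 0.969, -0.002], [0.969, -0.246, 0.0], [0.0, -0.002, -1.0]]
force: [0.0, 1.1, 0.2]
gripper_width: 0.0909
grasp_force: 0.0
```

```bash
python3 - <<'E'
from h import *
s=get_state(); print(s["t"],s["position"],s["ee_rot"][:,0])
im=save("wrist","w2")
for k,z in dict(scraper=0,blade_root=.019,scraper_tip=.01).items():
    for q in mark_of(k,"wrist")[:2]: print(k,round(q["conf"],2),np.round(q["at"],1),np.round(ray("wrist",q["at"],z,s),3))
for q in masks_of("scraper","top")[:1]:
    m=q["region"].astype(np.uint8); v,u=np.nonzero(m); P=np.array([ray("top",p,.019)[:2] for p in zip(u,v)]); print(q["conf"],len(u),cv2.fitLine(P.astype(np.float32),2,0,.01,.01).ravel())
E
```

```text
4.9 [ 0.51472484 -0.18194678  0.19162163] [2.45599512e-01 9.69371384e-01 5.56725493e-06]
scraper 0.66 [325.4 241.9] [ 0.503 -0.254  0.   ]
blade_root 0.76 [327.4 189.5] [ 0.52  -0.192  0.019]
scraper_tip 0.48 [324.7 191.2] [ 0.516 -0.196  0.01 ]
0.85 1273 [ 0.23770548  0.97133726  0.52973914 -0.14896281]
```

View pics/w2.png

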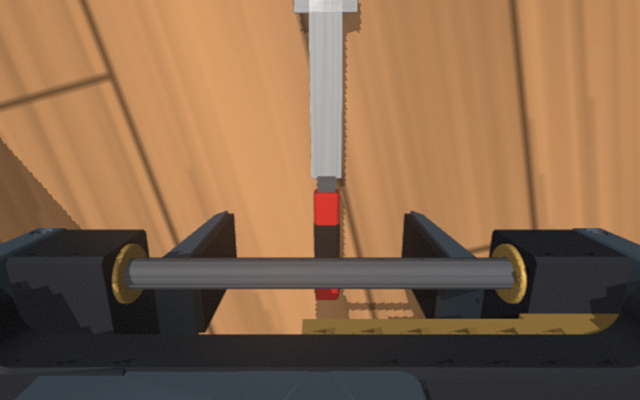

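The scraper is aligned with the jaws, with the handle front at row 190. Descending to grasp.

Request:
carry_out([
  [0,-0.08,-0.12,0,0,0,-1],
  [0,-0.08,-0.24,0,0,0,-1],
  [0,-0.08,-0.34,0,0,0,-1],
  [0,-0.08,-0.4,0,0,0,-1],
  [0,-0.08,-0.422,0,0,0,-1],
  [0,-0.08,-0.422,0,0,0,-1],
  [0,-0.08,-0.422,0,0,0,1],
  [0,-0.08,-0.422,0,0,0,1],
  [0,-0.08,-0.422,0,0,0,1],
  [0,-0.08,-0.422,0,0,0,1],
  [0,-0.08,-0.422,0,0,0,1],
  [0,-0.08,-0.422,0,0,0,1],
  [0,-0.08,-0.422,0,0,0,1],
  [0,-0.08,-0.422,0,0,0,1],
])

```text
t: 6.55
position: [0.5158, -0.2114, 0.0241]
ee_rot: [[0.242, 0.97, -0.0], [0.97, -0.242, 0.0], [-0.0, -0.0, -1.0]]
force: [0.5, 0.2, -0.1]
gripper_width: 0.03
grasp_force: 0.0
```

Request:
carry_out([
  [0,0,0,0,0,0,1],
  [0,0,0,0,0,0,1],
  [0,0,0,0,0,0,1],
  [0,0,0,0,0,0,1],
])

```text
t: 6.95
position: [0.5155, -0.2113, 0.0241]
ee_rot: [[0.242, 0.97, -0.001], [0.97, -0.242, 0.0], [0.0, -0.001, -1.0]]
force: [-4.4, 0.9, 5.4]
gripper_width: 0.026
grasp_force: 30.0
```

Request:
carry_out([
  [0,0,0.03,0,0,0,1],
  [0,0,0.06,0,0,0,1],
  [0,0,0.09,0,0,0,1],
  [0,0,0.12,0,0,0,1],
  [0,0,0.12,0,0,0,1],
  [0,0,0.12,0,0,0,1],
  [0,0,0.12,0,0,0,1],
])

```text
t: 7.65
position: [0.5156, -0.2113, 0.0718]
ee_rot: [[0.242, 0.97, -0.0], [0.97, -0.242, 0.0], [0.0, -0.001, -1.0]]
force: [0.1, -0.8, -3.5]
gripper_width: 0.0257
grasp_force: 30.0
```

```bash
python3 - <<'E'
from h import *
F=[]
for i in range(6):
    s=get_state(); F.append(np.r_[s["force"],s["wrist_torque"]]); snapshot("top")
print(s["t"],s["position"],s["gripper_width"],s["grasp_force"]); print(np.round(F,2)); print(np.mean(F,0))
save("wrist","w3"); save("scene","s3")
K,T,c=cam("wrist",s)
for q in mark_of("blade_root","wrist")[:1]: print(q)
E
```

```text
7.9 [ 0.5156661  -0.21135976  0.0717608 ] 0.025938172396448186 29.99640315771103
[[ 0.14 -0.79 -3.55  0.01 -0.11 -0.  ]
 [ 0.64  0.67 -2.59 -0.04 -0.09 -0.03]
 [-0.29 -0.21 -3.72 -0.03 -0.05  0.01]
 [ 0.14  0.48 -3.67  0.04 -0.05  0.03]
 [-1.21  0.03 -2.37 -0.08 -0.12 -0.01]
 [ 0.54 -0.33 -3.5   0.01 -0.1   0.04]]
[-0.00712449 -0.02655994 -3.23645056 -0.01612969 -0.08827687  0.00703254]
{'at': [320.1, 215.9], 'conf': 0.76}
```

View pics/w3.png

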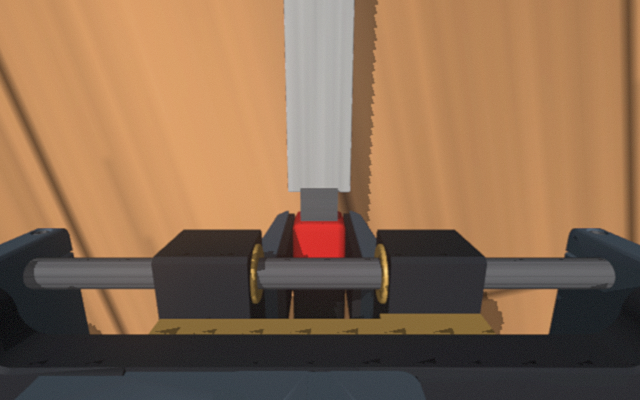

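The scraper is held on-axis: blade centred at column 320, handle front at row 216. Next I'll turn it to the rack's heading, move in front of the rack and pitch the nose down 9°.

Request:
carry_out([
  [0.167,0.3,0.02,0,0,0.213,1],
  [0.167,0.3,0.02,0,0,0.213,1],
  [0.167,0.3,0.02,0,0,0.213,1],
  [0.167,0.3,0.02,0,0,0.213,1],
  [0.167,0.3,0.02,0,0,0.213,1],
])

```text
t: 8.6
position: [0.5828, -0.0908, 0.08]
ee_rot: [[-0.091, 0.996, -0.0], [0.996, 0.091, -0.0], [-0.0, -0.0, -1.0]]
force: [0.4, -0.1, -3.4]
gripper_width: 0.0259
grasp_force: 30.0
```

Request:
carry_out([
  [0,0,0,-0.05,-0.0045,0,1],
  [0,0,0,-0.1,-0.009,0,1],
  [0,0,0,-0.1,-0.009,0,1],
  [0,0,0,-0.1,-0.009,0,1],
  [0,0,0,-0.1,-0.009,0,1],
])

```text
t: 9.1
position: [0.5825, -0.0921, 0.0801]
ee_rot: [[-0.088, 0.996, 0.014], [0.984, 0.089, -0.155], [-0.155, -0.0, -0.988]]
force: [0.3, -0.1, -3.9]
gripper_width: 0.0261
grasp_force: 30.0
```

```bash
python3 - <<'E'
from h import *
s=get_state(); R=s["ee_rot"]; p=s["position"]; print(s["t"],p,np.round(R,3))
save("scene","s4"); 
F=[]
st=s
for n in("wrist","top"):
  if n!="scene": snapshot(n)
for k in("blade_root","scraper_tip"):
  for n in("wrist","scene","top"):
    for q in mark_of(k,n)[:1]: print(k,n,q["conf"],np.round(q["at"],1), [np.round(proj(n,p+R@np.array([a,0,.0241-h]),s),1) for a,h in (((.025,.019),) if k=="blade_root" else ((.211,0.002),(.211,.01),(.211,.028)))])
for i in range(4):
    F.append(get_state()["force"]); snapshot("top")
print(np.mean(F,0))
im=cv2.imread("pics/s4.png"); u,v=map(int,proj("scene",p+R@np.array([.211,0,.014])))
c=cv2.resize(im[v-50:v+50,u-80:u+80],None,fx=5,fy=5,interpolation=2)
for h,col in((.002,(0,0,255)),(.01,(0,255,0)),(.028,(255,0,0))):
  for y in(-.028,.028):
    q=(proj("scene",p+R@np.array([.211,y,.0241-h]))-[u-80,v-50]+.5)*5; cv2.circle(c,tuple(map(int,q)),4,col,1)
cv2.imwrite("pics/s4c.png",c)
E
```

```text
9.1 [ 0.58253267 -0.09208992  0.08014076] [[-0.088  0.996  0.014]
 [ 0.984  0.089 -0.155]
 [-0.155 -0.    -0.988]]
blade_root wrist 0.55 [317.9 215.6] [array([320.5, 205.2])]
blade_root scene 0.72 [296.5 191.4] [array([298.5, 193.4])]
scraper_tip scene 0.59 [360.7 236.6] [array([365.5, 238. ]), array([366.4, 236.8]), array([368.5, 233.9])]
scraper_tip top 0.57 [266.  205.7] [array([265.4, 205.3]), array([264.5, 204.9]), array([262.3, 203.9])]
[-0.06544393 -0.06435222 -2.5992035 ]
```

View pics/s4c.png

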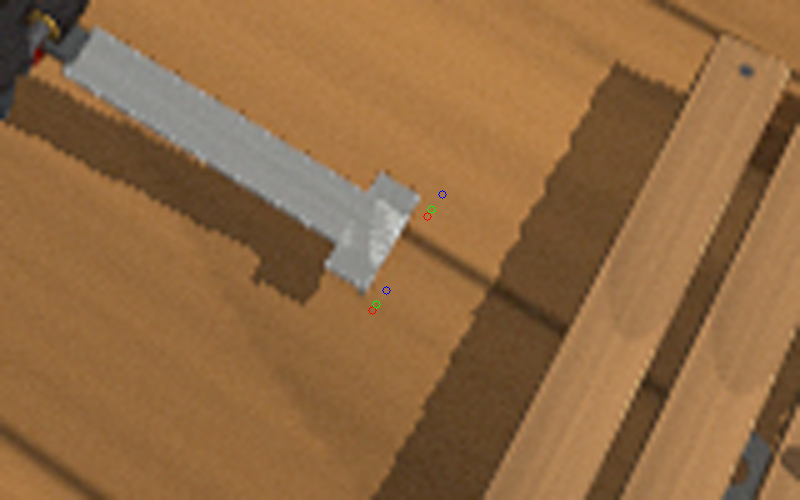

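The lip's outer corners are at crop (419,198) and (365,290). That puts the lip about 203 mm ahead of the TCP, with its edge about 14 mm above the handle plane. I'll feel downward from here.

Request:
carry_out([
  [0,0,-0.03,0,0,0,1],
  [0,0,-0.06,0,0,0,1],
  [0,0,-0.075,0,0,0,1],
  [0,0,-0.075,0,0,0,1],
  [0,0,-0.075,0,0,0,1],
  [0,0,-0.075,0,0,0,1],
])

```text
t: 10.35
position: [0.5829, -0.0915, 0.0503]
ee_rot: [[-0.089, 0.996, 0.014], [0.984, 0.09, -0.156], [-0.157, 0.0, -0.988]]
force: [-0.0, -0.4, -2.4]
gripper_width: 0.0258
grasp_force: 30.0
```

Request:
carry_out([
  [0,0,-0.0025,0,0,0,1],
  [0,0,-0.0025,0,0,0,1],
  [0,0,-0.0025,0,0,0,1],
])

```text
t: 10.65
position: [0.5827, -0.0915, 0.0493]
ee_rot: [[-0.089, 0.996, 0.014], [0.984, 0.09, -0.156], [-0.157, 0.0, -0.988]]
force: [-0.4, 0.9, -3.1]
gripper_width: 0.0259
grasp_force: 30.0
```

Request:
carry_out([
  [0,0,-0.0025,0,0,0,1],
  [0,0,-0.0025,0,0,0,1],
  [0,0,-0.0025,0,0,0,1],
])

```text
t: 10.95
position: [0.5827, -0.0914, 0.0481]
ee_rot: [[-0.089, 0.996, 0.014], [0.984, 0.09, -0.156], [-0.157, -0.0, -0.988]]
force: [-0.4, -0.6, -2.8]
gripper_width: 0.0261
grasp_force: 30.0
```

```bash
cat > f.py <<'E'
from h import *
F=[]
for i in range(6):
    s=get_state(); F.append(np.r_[s["force"],s["wrist_torque"]]); snapshot("top")
print(s["t"],np.round(s["position"],4),np.round(s["ee_rot"][:,0],3),np.round(np.mean(F,0),2))
E
python3 f.py
```

```text
11.2 [ 0.5827 -0.0914  0.0481] [-0.089  0.984 -0.157] [ 0.11 -0.   -3.36  0.18 -0.09 -0.  ]
```

Request:
carry_out([
  [0,0,-0.0025,0,0,0,1],
  [0,0,-0.0025,0,0,0,1],
  [0,0,-0.0025,0,0,0,1],
])

```text
t: 11.55
position: [0.5827, -0.0915, 0.0472]
ee_rot: [[-0.089, 0.996, 0.014], [0.984, 0.09, -0.156], [-0.157, 0.0, -0.988]]
force: [-0.2, -1.6, -1.7]
gripper_width: 0.0259
grasp_force: 30.0
```

```bash
python3 f.py
```

```text
11.8 [ 0.5827 -0.0914  0.0472] [-0.089  0.984 -0.157] [ 0.05 -1.07 -1.34  0.24 -0.09 -0.  ]
```

Request:
carry_out([
  [0,0,-0.0025,0,0,0,1],
  [0,0,-0.0025,0,0,0,1],
  [0,0,-0.0025,0,0,0,1],
])

```text
t: 12.15
position: [0.5828, -0.0915, 0.0462]
ee_rot: [[-0.089, 0.996, 0.014], [0.984, 0.09, -0.156], [-0.157, 0.0, -0.988]]
force: [0.8, -3.0, 1.3]
gripper_width: 0.0258
grasp_force: 30.0
```

```bash
python3 f.py
```

```text
12.4 [ 0.5827 -0.0915  0.0462] [-0.089  0.984 -0.157] [ 0.52 -2.97  0.58  0.27 -0.1  -0.02]
```

Contact shows at TCP z ≈ 0.0478 (about +2 N at 0.0472). I'll ease the pitch to 6°, which lifts the lip 9 mm, then reach in along the rack's axis.

Request:
carry_out([
  [0,0,0,0.0333,0.003,0,1],
  [0,0,0,0.0333,0.003,0,1],
  [0,0,0,0.0333,0.003,0,1],
  [0,0,0,0.0333,0.003,0,1],
])

```text
t: 12.85
position: [0.5824, -0.0913, 0.0459]
ee_rot: [[-0.089, 0.996, 0.009], [0.99, 0.09, -0.106], [-0.106, -0.001, -0.994]]
force: [-0.1, -0.3, -3.7]
gripper_width: 0.0258
grasp_force: 30.0
```

```bash
python3 f.py
```

```text
13.1 [ 0.5826 -0.0913  0.0461] [-0.09   0.99  -0.105] [ 0.2  -0.15 -3.35  0.14 -0.11 -0.  ]
```

Request:
carry_out([
  [-0.005,0.05,0,0,0,0,1],
  [-0.009,0.1,0,0,0,0,1],
  [-0.014,0.15,0,0,0,0,1],
  [-0.018,0.2,0,0,0,0,1],
  [-0.022,0.25,0,0,0,0,1],
  [-0.027,0.3,0,0,0,0,1],
  [-0.031,0.35,0,0,0,0,1],
  [-0.035,0.4,0,0,0,0,1],
  [-0.04,0.45,0,0,0,0,1],
  [-0.044,0.5,0,0,0,0,1],
  [-0.047,0.53,0,0,0,0,1],
  [-0.047,0.53,0,0,0,0,1],
  [-0.047,0.53,0,0,0,0,1],
])

```text
t: 14.45
position: [0.5638, 0.1203, 0.0461]
ee_rot: [[-0.09, 0.996, 0.009], [0.99, 0.09, -0.105], [-0.105, -0.0, -0.994]]
force: [0.8, -0.8, -2.6]
gripper_width: 0.0257
grasp_force: 30.0
```

```bash
python3 f.py; python3 - <<'E'
from h import *
s=get_state(); p=s["position"];R=s["ee_rot"]
im=cv2.cvtColor(snapshot("scene"),cv2.COLOR_RGB2BGR); u,v=map(int,proj("scene",(.55,.29,.0)))
c=cv2.resize(im[v-50:v+50,u-80:u+80],None,fx=5,fy=5,interpolation=2)
for y in(-.028,.028):
    q=(proj("scene",p+R@np.array([.203,y,.0161]))-[u-80,v-50]+.5)*5; cv2.circle(c,tuple(map(int,q)),4,(0,0,255),1)
cv2.imwrite("pics/s5c.png",c)
E
```

```text
14.7 [0.5639 0.12   0.0461] [-0.089  0.991 -0.105] [ 0.08  0.16 -2.93  0.12 -0.1   0.01]
```

View pics/s5c.png

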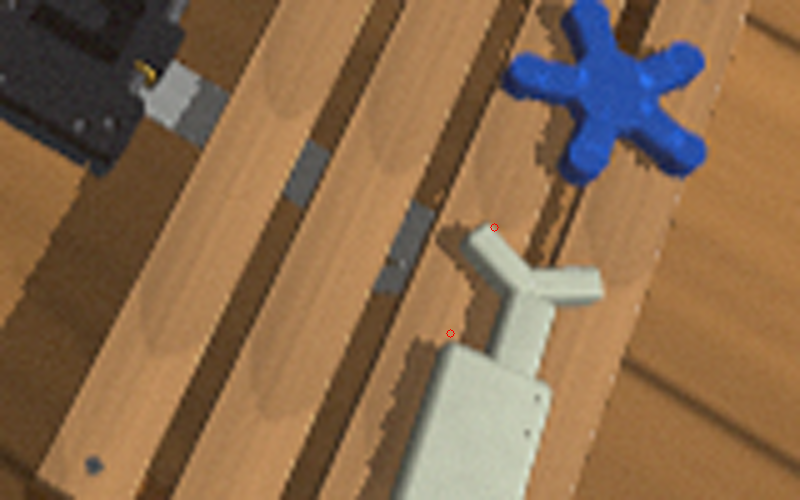

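The blade shows in the gaps at (310,172) and (405,250) with the washer below it, roughly centred. The lip is under the third slat and nothing is touching. Lowering lightly.

Request:
carry_out([
  [0,0,-0.01,0,0,0,1],
  [0,0,-0.017,0,0,0,1],
  [0,0,-0.02,0,0,0,1],
  [0,0,-0.02,0,0,0,1],
  [0,0,-0.02,0,0,0,1],
])

```text
t: 15.3
position: [0.5639, 0.1206, 0.0381]
ee_rot: [[-0.089, 0.996, 0.009], [0.99, 0.09, -0.105], [-0.105, -0.0, -0.994]]
force: [0.3, -0.5, -2.7]
gripper_width: 0.0258
grasp_force: 30.0
```

```bash
python3 f.py
```

```text
15.55 [0.5639 0.1206 0.0382] [-0.089  0.99  -0.105] [ 0.06  0.14 -3.    0.12 -0.12 -0.02]
```

Request:
carry_out([
  [0,0,-0.0025,0,0,0,1],
  [0,0,-0.0025,0,0,0,1],
  [0,0,-0.0025,0,0,0,1],
])

```text
t: 15.9
position: [0.5639, 0.1206, 0.0371]
ee_rot: [[-0.089, 0.996, 0.009], [0.99, 0.09, -0.105], [-0.105, 0.0, -0.994]]
force: [0.8, -0.7, -2.7]
gripper_width: 0.0256
grasp_force: 30.0
```

```bash
python3 f.py
```

```text
16.15 [0.5639 0.1206 0.0372] [-0.089  0.99  -0.105] [ 0.56 -0.46 -2.48  0.2  -0.08 -0.01]
```

Light contact came at the predicted height, so the lip is on the bench behind the washer. Drawing out slowly.

Request:
carry_out([
  [0,0,-0.002,0,0,0,1],
  [0,0,-0.002,0,0,0,1],
  [0.001,-0.012,-0.002,0,0,0,1],
  [0.002,-0.025,-0.002,0,0,0,1],
  [0.003,-0.037,-0.002,0,0,0,1],
  [0.0045,-0.05,-0.002,0,0,0,1],
  [0.0055,-0.062,-0.002,0,0,0,1],
  [0.0065,-0.075,-0.002,0,0,0,1],
  [0.0075,-0.087,-0.002,0,0,0,1],
  [0.009,-0.1,-0.002,0,0,0,1],
  [0.01,-0.112,-0.002,0,0,0,1],
  [0.011,-0.125,-0.002,0,0,0,1],
  [0.0125,-0.14,-0.002,0,0,0,1],
  [0.0135,-0.155,-0.002,0,0,0,1],
  [0.0155,-0.175,-0.002,0,0,0,1],
])

```text
t: 17.7
position: [0.5701, 0.0501, 0.0363]
ee_rot: [[-0.089, 0.996, 0.009], [0.99, 0.09, -0.105], [-0.105, -0.0, -0.994]]
force: [-0.4, 2.0, -1.1]
gripper_width: 0.0258
grasp_force: 30.0
```

```bash
python3 f.py;  python3 - <<'E'
from h import *
s=get_state(); p=s["position"];R=s["ee_rot"]
L=p+R@np.array([.203,0,.0161]); print(L)
im=cv2.cvtColor(snapshot("scene"),cv2.COLOR_RGB2BGR); u,v=map(int,proj("scene",(.55,.25,.0)))
c=cv2.resize(im[v-50:v+50,u-80:u+80],None,fx=5,fy=5,interpolation=2)
cv2.imwrite("pics/s6c.png",c)
E
```

```text
17.95 [0.5701 0.0503 0.0364] [-0.089  0.99  -0.105] [-0.1  -0.77 -0.88  0.37 -0.05  0.01]
[ 0.5521455   0.24989274 -0.00098323]
```

View pics/s6c.png

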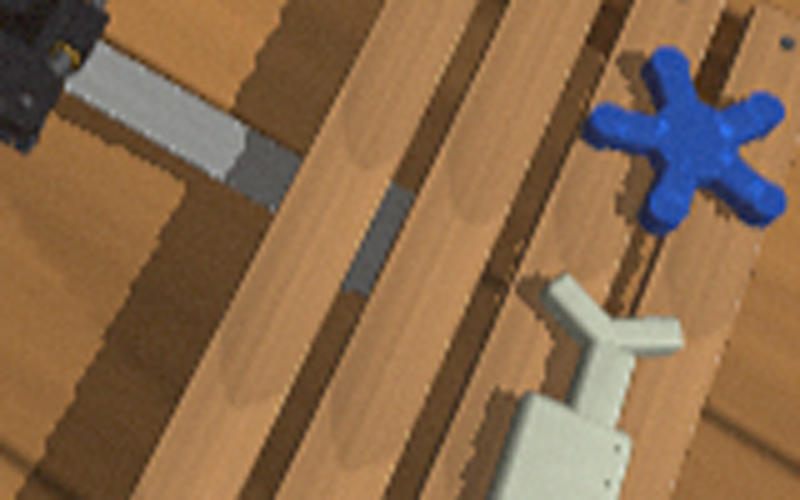

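The middle gap is now empty and the washer shows with the blade in the first gap around (375,240), so it is travelling with the lip. Continuing the pull.

Request:
carry_out([
  [0.001,-0.015,0,0,0,0,1],
  [0.003,-0.032,0,0,0,0,1],
  [0.0045,-0.05,0,0,0,0,1],
  [0.006,-0.067,0,0,0,0,1],
  [0.0075,-0.085,0,0,0,0,1],
  [0.009,-0.102,0,0,0,0,1],
  [0.011,-0.12,0,0,0,0,1],
  [0.0125,-0.137,0,0,0,0,1],
  [0.014,-0.155,0,0,0,0,1],
  [0.0155,-0.172,0,0,0,0,1],
  [0.017,-0.19,0,0,0,0,1],
  [0.0185,-0.207,0,0,0,0,1],
  [0.02,-0.225,0,0,0,0,1],
  [0.0215,-0.242,0,0,0,0,1],
  [0.023,-0.26,0,0,0,0,1],
  [0.025,-0.277,0,0,0,0,1],
  [0.0265,-0.295,0,0,0,0,1],
  [0.028,-0.31,0,0,0,0,1],
  [0.028,-0.31,0,0,0,0,1],
  [0.028,-0.31,0,0,0,0,1],
])

```text
t: 20.05
position: [0.5814, -0.0737, 0.0364]
ee_rot: [[-0.089, 0.996, 0.01], [0.99, 0.09, -0.105], [-0.105, 0.0, -0.994]]
force: [0.5, -1.0, -0.0]
gripper_width: 0.0259
grasp_force: 30.0
```

```bash
python3 f.py;  python3 - <<'E'
from h import *
s=get_state(); p=s["position"];R=s["ee_rot"]
L=p+R@np.array([.203,0,.0161]); print(L)
im=cv2.cvtColor(snapshot("scene"),cv2.COLOR_RGB2BGR); u,v=map(int,proj("scene",(.56,.15,.0)))
c=cv2.resize(im[v-50:v+50,u-80:u+80],None,fx=5,fy=5,interpolation=2)
cv2.imwrite("pics/s7c.png",c)
for n in("scene","top"):
  for q in mark_of("washer",n)[:2]: print(n,q,ray(n,q["at"],0))
E
```

```text
20.3 [ 0.5813 -0.0733  0.0364] [-0.089  0.99  -0.105] [ 0.23 -1.89 -0.64  0.21 -0.08  0.01]
[ 0.56328823  0.12609122 -0.0009733 ]
scene {'at': [358.1, 243.9], 'conf': 0.39} [0.57544071 0.10183122 0.        ]
scene {'at': [233.6, 115.9], 'conf': 0.34} [ 4.42415667e-01 -4.18055889e-01  1.11022302e-16]
top {'at': [272.3, 204.5], 'conf': 0.56} [0.57055312 0.09678855 0.        ]
```

View pics/s7c.png

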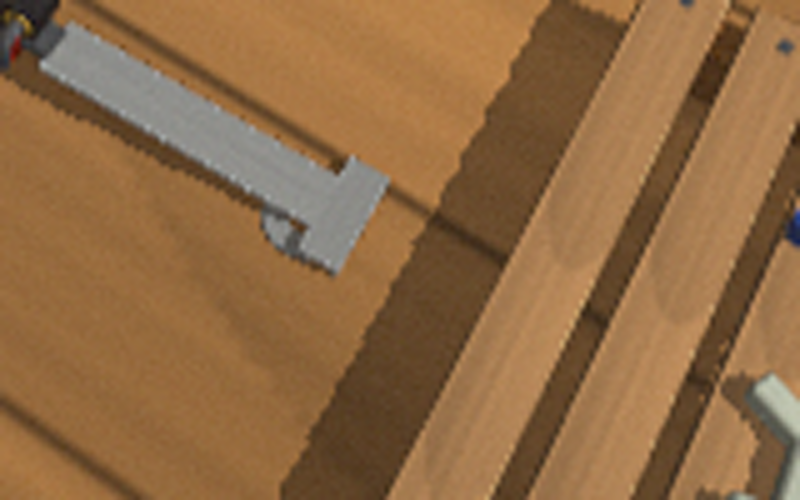

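The washer is fully out, partly visible beside the blade at crop (280,230), about (0.57, 0.097). Lifting off, levelling, and returning to the open bench.

Request:
carry_out([
  [0,0,0.025,0,0,0,1],
  [0,0,0.06,0,0,0,1],
  [0,0,0.1,0,0,0,1],
  [0,0,0.1,0.033,0.003,0,1],
  [0,0,0.1,0.067,0.006,0,1],
  [0,0,0.1,0.067,0.006,0,1],
  [0,0,0.1,0.067,0.006,0,1],
])

```text
t: 21.2
position: [0.5815, -0.0738, 0.0772]
ee_rot: [[-0.089, 0.996, 0.001], [0.996, 0.089, -0.001], [-0.001, 0.001, -1.0]]
force: [0.5, -0.4, -4.1]
gripper_width: 0.0258
grasp_force: 30.0
```

Request:
carry_out([
  [-0.05,-0.1,0,0,0,-0.05,1],
  [-0.1,-0.2,0,0,0,-0.12,1],
  [-0.15,-0.3,0,0,0,-0.2,1],
  [-0.163,-0.344,0,0,0,-0.213,1],
  [-0.163,-0.344,0,0,0,-0.213,1],
  [-0.163,-0.344,0,0,0,-0.213,1],
  [-0.163,-0.344,0,0,0,-0.213,1],
])

```text
t: 21.9
position: [0.5164, -0.2103, 0.0765]
ee_rot: [[0.241, 0.971, 0.0], [0.971, -0.241, -0.0], [0.0, 0.0, -1.0]]
force: [0.2, 0.1, -3.0]
gripper_width: 0.026
grasp_force: 30.0
```

Request:
carry_out([
  [0,0,-0.05,0,0,0,1],
  [0,0,-0.09,0,0,0,1],
  [0,0,-0.115,0,0,0,1],
  [0,0,-0.122,0,0,0,1],
  [0,0,-0.126,0,0,0,1],
  [0,0,-0.126,0,0,0,1],
  [0,0,-0.126,0,0,0,1],
])

```text
t: 22.6
position: [0.5164, -0.2112, 0.0264]
ee_rot: [[0.242, 0.97, 0.001], [0.97, -0.242, 0.0], [0.0, 0.001, -1.0]]
force: [0.3, -0.2, -3.0]
gripper_width: 0.0256
grasp_force: 30.0
```

```bash
python3 f.py
```

```text
22.85 [ 0.5162 -0.2111  0.0262] [0.242 0.97  0.   ] [-0.1   0.12 -3.16 -0.03 -0.08 -0.02]
```

Request:
carry_out([
  [0,0,-0.002,0,0,0,1],
  [0,0,-0.004,0,0,0,1],
  [0,0,-0.0045,0,0,0,1],
  [0,0,-0.0045,0,0,0,1],
])

```text
t: 23.3
position: [0.516, -0.211, 0.0241]
ee_rot: [[0.242, 0.97, 0.0], [0.97, -0.242, 0.0], [0.0, -0.0, -1.0]]
force: [-0.4, 1.1, -1.9]
gripper_width: 0.0257
grasp_force: 30.0
```

Request:
carry_out([
  [0,0,0,0,0,0,-0.3],
  [0,0,0,0,0,0,-0.3],
  [0,0,0,0,0,0,-0.3],
  [0,0,0,0,0,0,-0.3],
  [0,0,0,0,0,0,-0.3],
  [0,0,0,0,0,0,-0.3],
  [0,0,0,0,0,0,-0.3],
  [0,0,0,0,0,0,-0.3],
])

```text
t: 24.1
position: [0.5161, -0.211, 0.0241]
ee_rot: [[0.242, 0.97, 0.0], [0.97, -0.242, 0.0], [0.0, 0.0, -1.0]]
force: [0.3, -0.2, 0.2]
gripper_width: 0.059
grasp_force: 0.0
```

Request:
carry_out([
  [0,0,0.05,0,0,0,-0.3],
  [0,0,0.12,0,0,0,-0.3],
  [0,0,0.24,0,0,0,-0.3],
  [0,0,0.36,0,0,0,-0.3],
  [0,0,0.48,0,0,0,-0.3],
  [-0.1,0,0.6,0,0,0,-0.3],
  [-0.1,0,0.6,0,0,0,-0.3],
  [-0.1,0,0.6,0,0,0,-0.3],
])

```text
t: 24.9
position: [0.4759, -0.2113, 0.2657]
ee_rot: [[0.243, 0.97, 0.003], [0.97, -0.243, -0.001], [-0.0, 0.003, -1.0]]
force: [1.0, 0.4, 0.6]
gripper_width: 0.0593
grasp_force: 0.0
```

```bash
python3 f.py; python3 - <<'E'
from h import *
save("scene","s8")
for k in("scraper","washer","rack","starfish","whale"):
  for n in("scene","top"):
    for q in mark_of(k,n)[:1]: print(k,n,round(q["conf"],2),np.round(ray(n,q["at"],.056 if k in("starfish","whale") else 0),3))
E
```

```text
25.15 [ 0.476  -0.2108  0.2625] [0.242 0.97  0.001] [ 0.1   0.19 -0.15 -0.03 -0.08 -0.01]
scraper scene 0.77 [ 0.51  -0.252  0.   ]
washer scene 0.71 [0.575 0.105 0.   ]
washer top 0.59 [0.563 0.102 0.   ]
rack scene 0.87 [0.553 0.284 0.   ]
rack top 0.74 [0.556 0.284 0.   ]
starfish scene 0.57 [0.46  0.328 0.056]
starfish top 0.84 [0.457 0.321 0.056]
whale scene 0.7 [0.631 0.339 0.056]
whale top 0.65 [0.625 0.334 0.056]
```

View pics/s8.png

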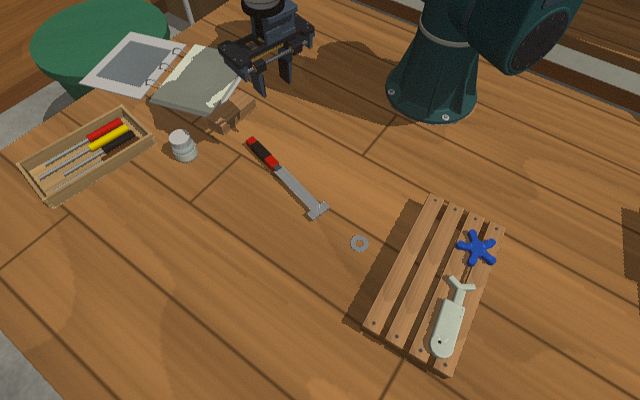

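The washer lies in the open at (359,243). The scraper is flat with its lip at (317,211), clear of both the rack and the washer, and the bystanders are where they were.

```bash
python3 -c "
from station import *
print(close_job())"
```

```text
the job is handed in; nothing more can be done
None
```

The job is handed in: I drew the washer out onto the open bench with the scraper (about 2–3 N on the bench), laid the scraper flat in front of the rack about 10 cm clear of the washer, and left the cut-outs, jar and offcut as they were, all in about 25 s of robot time.

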